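Sweep the desoldered parts into the scrap pan

ROBOT

A 6-joint arm with a two-finger parallel gripper is mounted at the origin on the work surface. World frame = base frame: x ahead of the robot, y to its left, z up, the work surface at z = 0. Lengths are in m, angles in rad, forces in N, time in s.
With the tool pointing down it reaches from about 0.375 to 0.9 m from the base axis. Payload 3.1 kg.
Tool frame: the origin (TCP) lies between the finger pads, 19 mm behind the fingertips; this is the grasp point; z points along the fingers, y is the line along which they close (so a half turn about z gives the same grasp; the last joint's range is limited). The gripper opens to 85 mm and grips with 20 to 120 N. Pads are 22 mm wide; open, the fingers measure 114 mm over their backs; the gripper's body (76 mm by 85 mm) begins 54 mm behind the grasp point. The pads swing forward as they close: fully open they stand 13 mm farther back than shut.
Start: joints at [1.093, 0.527, 1.433, -0, 1.181, -0.178], TCP at [0.185, 0.597, 0.25] pointing down, gripper open.
Joint ranges: [-3.08, 3.08], [-0.75, 2.2], [0.22, 2.44], [-1.43, 4.57], [0, 2.65], [-2.85, 2.85]. Speed limits (rad/s): [2.79, 2.79, 3.14, 3.14, 3.14, 3.14].

INTERFACE

Orientations are given as a unit quaternion [x, y, z, w].
In Python, from station import readout, cams, sign_off gives the robot as it stands.
- The arm moves only by the tool send_rows, never from a script. Its argument "commands" is text: rows parted by semicolons, each of 5 numbers parted by spaces: the finger opening in mm, from 0 to 85.4, then the shift along the tool's x, y, z each as a share of 0.02 m, from -1 to 1, then the turn about the tool's z as a share of 4 degrees, from -1 to 1. In form: grip dx dy dz spin; .... A call has 1 to 20 rows; each row shifts and turns the commanded pose from where the row before left it, along the tool's axes as they then stand; what a row does not reach is not made up. A row lasts 1/12 s, in which the tool goes at most 41.7 mm and 7.16 degrees, less where a joint would pass 70% of its speed; a pose out of reach is approached as far as the arm can. A call with a number of a shift or a turn outside -1 to 1 is refused whole. A call with a gripper value outside its range is refused whole. The fingers move at their own pace and stop on an object; "grip_force" is the grip in N (left out, the last holds). Time passes only in rows, so rows that do not move let the fingers close. It gives the time, the measured TCP pose, the force, the opening and the grip force at its end, in the units of the state.
- readout.sense(): the state, without advancing time (a new reading comes with each control period).
- cams.snapshot(name): name is "scene" or "top" or "wrist"; returns a dict with "pixels" (400x640x3 uint8, red, green, blue), "intrinsics" (3x3 intrinsics, pixels), "eye" and "rotation" of the camera in the world. Camera axes: x right, y down, z forward; pixel columns grow to the right and rows downward; lengths in m; the calibration is good to about 2 mm. A picture is of the moment at which its call begins. There is no depth.
- sign_off(): hands the job in; it is judged then, once.
The state is a dict: "t": time; "q": joint angles; "qd": joint speeds; "tau": joint torques, N m; "tcp_pos": TCP position; "tool_rot": TCP orientation; "force": force on the tool from outside, world axes, zero at the start; "ft_torque": the same for the moment, N m; "finger_gap": opening from 0.0 (shut) to 1.0 (fully open); "gripper_force": force on a finger pad.
Only numpy, scipy, OpenCV 4.12 (cv2) and the standard library are available. Lean on these libraries where they do the work, as an engineer would, in place of code of your own. Each camera call takes 0.05 s, during which the arm holds its last target. There are 200 camera calls.

TASK

Clear the rework bench: with closed fingertips, sweep the three desoldered parts (black relay, yellow capacitor, blue terminal block) along the bench into the open-mouthed scrap pan, so that each lies wholly on its red floor. Only push them: do not pinch them, lift them or press down on them. Leave the tip-cleaning tin, the flux jar and the circuit board where they are.

Things in the scene. Friction and masses are not known exactly. Their poses are not given: they have to be found in the camera images.
- scrap_pan: Fixed scrap pan: three upright aluminium walls, 25 mm high, 4 mm thick, round a red floor 140 mm wide (its y), 115 mm deep (its x), flush with the bench: no step, parts slide straight in. Origin: pan's centre at bench level. Its -x points out of the open mouth, towards world -y within 0.3 rad. Inner faces: back wall at x = +55 mm, side walls at y = +-70 mm.
- pan_mouth (a point): Middle of the pan's mouth at bench level, where the red floor begins: x = -60 mm, y = 0 in the pan's frame, same axes.
- relay_mid (a point): Black relay with a white stripe on top, a block 36 x 28 mm and 20 mm high. Loose, slides on the bench, 15 to 42 g. Lies flat at the start, at any yaw. This point is its middle, 10 mm above the bench.
- capacitor_mid (a point): Plain yellow film capacitor, a block 32 x 24 mm and 20 mm high. Loose, slides on the bench, 15 to 42 g. Lies flat at the start, at any yaw. This point is its middle, 10 mm above the bench.
- terminal_mid (a point): Blue terminal block with two screw heads on top, a block 34 x 26 mm and 20 mm high. Loose, slides on the bench, 15 to 42 g. Lies flat at the start, at any yaw. This point is its middle, 10 mm above the bench.
- relay: The same relay; origin at the centre of its underside.
- capacitor: The same capacitor; origin at the centre of its underside.
- terminal: The same terminal block; origin at the centre of its underside.
- tip_tin: Round steel tip-cleaning tin, 40 mm across and 30 mm high with its domed brass filling, loose, about 150 g. Origin: centre of its underside. Stands among the scrap parts: leave alone.
- flux_jar: Amber glass flux jar with a black cap, 36 mm across and 45 mm high, loose, about 90 g. Origin: centre of its underside. Leave alone.
- board: Good green circuit board, 45 mm (its x) by 65 mm (its y), 5 mm thick, components up to 13 mm high; loose, about 80 g. Origin: centre of its underside. Leave alone.

How it is judged:
By the outcome, as a careful person would: the job done as asked, in the order asked, and still so for the second after the job is handed in, with the robot touching nothing.
It also fails if it takes over 72 s, if anything falls off the work surface, if the arm or the gripper's body presses on something with over 40 N, if the wrist force passes 120 N, or if a joint passes its speed limit or range.

## Working session

There is one attempt and no reset: what is moved stays moved. The work goes in short steps, Python scripts to look and compute and a tool call to move; the robot and the scene stay as the last step left them, time stands still between calls to the robot, and variables do not carry over. Pictures are saved under pics/ and viewed, at most 10 in all, crops included, and the job is handed in when it is done.

Besides the shell and the picture viewer there is one more tool, called after "Call:" by a JSON object that holds its "method" and its "body", one argument or row to a line. send_rows: Moves the arm, as the interface text tells. Its arguments: {"type":"object","properties":{"commands":{"type":"string"},"grip_force":{"type":"number"}},"required":["commands"]}

```bash
mkdir -p pics
cat > h.py <<'E'
import numpy as np,cv2
from station import readout,cams
def snap(n,f):
    s=cams.snapshot(n); cv2.imwrite('pics/'+f,s['pixels'][:,:,::-1]); np.savez('pics/'+f+'.npz',**{k:np.array(v) for k,v in s.items()}); return s
def px2w(f,u,v,z):
    s=np.load('pics/'+f+'.npz'); K=s['intrinsics'];R=s['rotation'];e=s['eye']
    d=R@np.linalg.inv(K)@np.array([u,v,1.]); return (e+d*(z-e[2])/d[2]).round(4)
E
python3 - <<'E'
from h import *
s=snap('top','top1.png'); snap('scene','sc1.png')
print(s['eye'],s['rotation'],s['intrinsics']); r=readout.sense(); print(r['t'],r['tcp_pos'],r['tool_rot'])
E
```

```text
[ 0.41342668 -0.06086667  0.94197674] [-0.69418483  0.71393424 -0.06506471  0.06459028] [[475.54295673   0.         314.87104994]
 [  0.         475.54295673 200.73931528]
 [  0.           0.           1.        ]]
0.1 [0.18426628 0.59655885 0.24910761] [ 1.49360070e-01  9.88782349e-01 -9.61896695e-04 -3.32099780e-04]
```

View pics/top1.png

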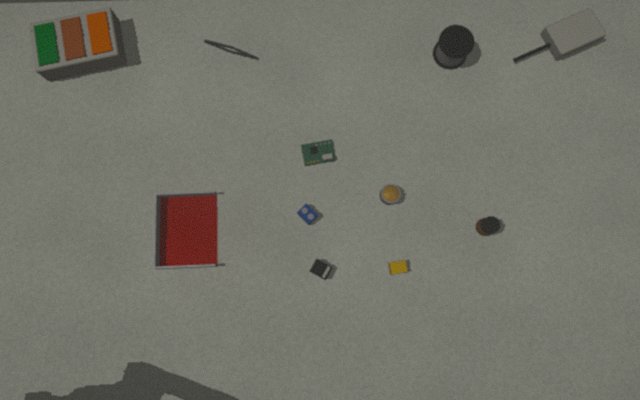

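The top view shows the pan at about (187,230) with its mouth on the right. The terminal is at (308,214), relay (321,269), capacitor (399,267), tin (390,195), jar (487,227) and board (319,152). I'll enlarge it.

```bash
sed -i "s/R=s\['rotation'\]/R=Rotation.from_quat(s['rotation']).as_matrix()/; 1a from scipy.spatial.transform import Rotation" h.py
python3 - <<'E'
from h import *
im=cv2.imread('pics/top1.png')[180:290,290:420]; cv2.imwrite('pics/crop1.png',cv2.resize(im,None,fx=5,fy=5,interpolation=cv2.INTER_CUBIC)) 
for n,u,v,z in [('ter',308,214,.02),('rel',321,269,.02),('cap',399,267,.02),('tin',390,195,.03),('jar',489,226,.045),('board',319,152,.005),('mouthL',217,195,0),('mouthR',217,264,0),('backL',160,195,.025),('backR',156,267,.025),('sideLtip',222,193,.025),('sideRtip',223,265,.025)]: print(n,px2w('top1.png',u,v,z))
E
```

```text
ter [ 0.5586 -0.0497  0.02  ]
rel [ 0.451  -0.0719  0.02  ]
cap [ 0.4506 -0.2219  0.02  ]
tin [ 0.59   -0.2109  0.03  ]
jar [ 0.5219 -0.3929  0.045 ]
board [ 0.6884 -0.0752  0.005 ]
mouthL [0.6057 0.1333 0.    ]
mouthR [0.4673 0.132  0.    ]
backL [0.6038 0.2403 0.025 ]
backR [0.4634 0.2435 0.025 ]
sideLtip [0.6043 0.1184 0.025 ]
sideRtip [0.4636 0.1154 0.025 ]
```

View pics/crop1.png

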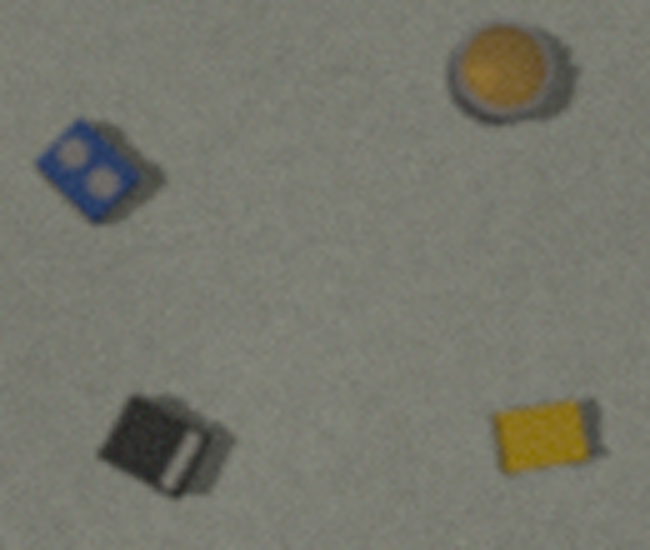

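```bash
cat >> h.py <<'E'
def go(x,y,z,yaw):
    "shift in tool axes (units of 20 mm) after the turn (units of 4 deg) to the wanted pose"
    s=readout.sense(); R=Rotation.from_quat(s['tool_rot']).as_matrix(); a=np.degrees(np.arctan2(R[1,0],R[0,0]))
    t=np.radians(yaw); d=np.array([x,y,z])-s['tcp_pos']
    X=np.array([np.cos(t),np.sin(t),0]);Y=np.array([np.sin(t),-np.cos(t),0])
    print('t',round(s['t'],2),'tcp',np.round(s['tcp_pos'],4),'yaw',a.round(1),'F',np.round(s['force'],1),'rows dx dy dz',(np.array([X@d,Y@d,-d[2]])/.02).round(2),'spin',((a-yaw)/4).round(2))
E
python3 -c "
from h import *
P=lambda u,v:px2w('top1.png',290+u/5,180+v/5,.02)
for c in [[(80,120),(140,178),(97,222),(37,163)],[(135,395),(210,432),(178,495),(98,453)],[(495,415),(580,402),(590,458),(508,472)]]:
    p=[P(*q) for q in c]; print(np.mean(p,0),[round(float(np.linalg.norm(p[i]-p[i-1])),3) for i in range(4)],[np.degrees(np.arctan2(*(p[i]-p[i-1])[1::-1])).round() for i in range(4)])
"
```

```text
[ 0.5583   -0.049075  0.02    ] [0.024, 0.033, 0.024, 0.033] [np.float64(-46.0), np.float64(-136.0), np.float64(134.0), np.float64(44.0)]
[ 0.451525 -0.07205   0.02    ] [0.026, 0.032, 0.027, 0.035] [np.float64(-34.0), np.float64(-118.0), np.float64(151.0), np.float64(61.0)]
[ 0.45     -0.221175  0.02    ] [0.022, 0.033, 0.022, 0.032] [np.float64(10.0), np.float64(-83.0), np.float64(-173.0), np.float64(98.0)]
```

Call:
{"method": "send_rows", "body": {
  "commands": "0 0 0 0 1;0 0 0 0 1;0 0 0 0 1;0 0 0 0 1;0 0 0 0 1;0 0 0 0 1;0 0 0 0 1;0 0 0 0 1;0 0 0 0 1;0 0 0 0 1;0 0 0 0 1;0 0 0 0 1;0 0 0 0 1;0 0 0 0 1;0 0 0 0 1;0 0 0 0 1;0 0 0 0 1;0 0 0 0 1;0 0 0 0 1;0 0 0 0 1",
  "grip_force": 40
}}

```text
t: 1.77
tcp_pos: [0.1843, 0.5968, 0.2494]
tool_rot: [0.751, 0.66, -0.001, 0.0]
force: [-0.4, -0.2, -1.0]
finger_gap: -0.001
gripper_force: 0.0
```

```bash
python3 -c "
from h import *
go(.436,-.125,.12,74.3)"
```

```text
t 1.77 tcp [0.1843 0.5968 0.2494] yaw 82.6 F [-0.4 -0.2 -1. ] rows dx dy dz [-31.34  21.88   6.47] spin 2.08
```

Call:
{"method": "send_rows", "body": {
  "commands": "0 0 1 0 1;0 0 1 0 1;0 0 1 0 0.08;0 0 1 0 0;0 0 1 0 0;0 0 1 0 0;0 0 1 0 0;0 0 1 0 0;0 0 1 0 0;0 0 1 0 0;0 0 1 0 0;0 0 1 0 0;0 -1 1 0 0;0 -1 1 0 0;0 -1 1 0 0;0 -1 1 0 0;0 -1 1 0 0;0 -1 1 0 0;0 -1 1 0 0;0 -1 1 0 0"
}}

```text
t: 3.43
tcp_pos: [0.5284, 0.3391, 0.2495]
tool_rot: [0.796, 0.605, -0.001, -0.0]
force: [-0.1, 0.3, -0.6]
finger_gap: -0.001
gripper_force: 0.0
```

Call:
{"method": "send_rows", "body": {
  "commands": "0 -1 1 0.3 0;0 -1 0.8 0.3 0;0 -1 0 0.3 0;0 -1 0 0.3 0;0 -1 0 0.3 0;0 -1 0 0.3 0;0 -1 0 0.3 0;0 -1 0 0.3 0;0 -1 0 0.3 0;0 -1 0 0.3 0;0 -1 0 0.3 0;0 -1 0 0.3 0;0 -1 0 0.3 0;0 -1 0 0.3 0;0 -1 0 0.3 0;0 -1 0 0.3 0;0 -1 0 0.3 0;0 -1 0 0.3 0;0 -1 0 0.3 0;0 -1 0 0.3 0"
}}

```text
t: 5.1
tcp_pos: [0.4556, -0.0554, 0.1296]
tool_rot: [0.796, 0.605, -0.0, -0.0]
force: [-0.1, -0.3, -0.4]
finger_gap: -0.002
gripper_force: 0.0
```

```bash
python3 -c "
from h import *
go(.437,-.125,.024,74.3)
snap('wrist','w1.png')
"
```

```text
t 5.1 tcp [ 0.4556 -0.0554  0.1296] yaw 74.5 F [-0.1 -0.3 -0.4] rows dx dy dz [-3.6   0.05  5.28] spin 0.05
```

View pics/w1.png

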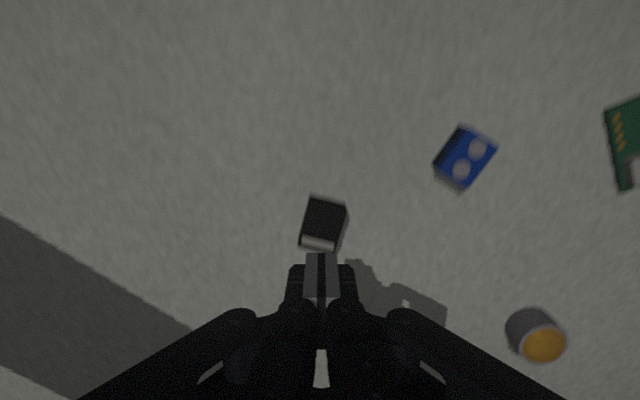

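The relay is at (323,225) and lines up with the fingertips (321). I'll back off, descend and push.

Call:
{"method": "send_rows", "body": {
  "commands": "0 -1 0 0 0;0 -1 0 0 0;0 -1 0 0 0;0 -0.6 0.05 0 0;0 0 0 0 0;0 0 0 1 0;0 0 0 1 0;0 0 0 1 0;0 0 0 1 0;0 0 0 0.7 0;0 0 0 0.58 0;0 0 0 0 0;0 0 0 0 0"
}}

```text
t: 6.23
tcp_pos: [0.4375, -0.1234, 0.024]
tool_rot: [0.796, 0.606, -0.0, -0.001]
force: [0.4, 0.2, 0.4]
finger_gap: -0.004
gripper_force: 0.0
```

Call:
{"method": "send_rows", "body": {
  "commands": "0 0.4 0 0 0;0 0.4 0 0 0;0 0.4 0 0 0;0 0.4 0 0 0;0 0.4 0 0 0;0 0.6 0 0 0;0 0.6 0 0 0;0 0.6 0 0 0;0 0.6 0 0 0;0 0.6 0 0 0;0 0.6 0 0 0;0 0.6 0 0 0;0 0.6 0 0 0;0 0.6 0 0 0;0 0.6 0 0 0;0 0.4 0 0 0;0 0.4 0 0 0;0 0.2 0 0 0;0 0 0 0 0"
}}

```text
t: 7.82
tcp_pos: [0.486, 0.05, 0.0245]
tool_rot: [0.796, 0.606, 0.0, 0.0]
force: [-0.4, -0.9, 0.4]
finger_gap: 0.003
gripper_force: 0.0
```

```bash
python3 -c "
from h import *
go(.523,.182,.024,74.3)
snap('wrist','w2.png');s=snap('top','t2.png')
a=s['pixels'][170:290,140:340,::-1]; cv2.imwrite('pics/t2c.png',cv2.resize(a,None,fx=4,fy=4,interpolation=cv2.INTER_CUBIC))
"
```

```text
t 7.82 tcp [0.486  0.05   0.0245] yaw 74.6 F [-0.4 -0.9  0.4] rows dx dy dz [ 6.85 -0.    0.02] spin 0.07
```

View pics/w2.png

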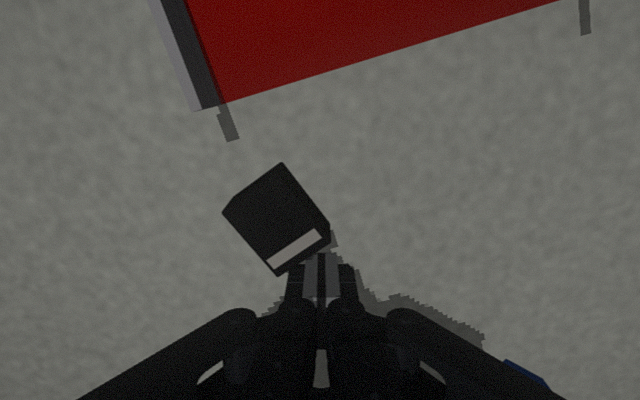

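View pics/t2c.png

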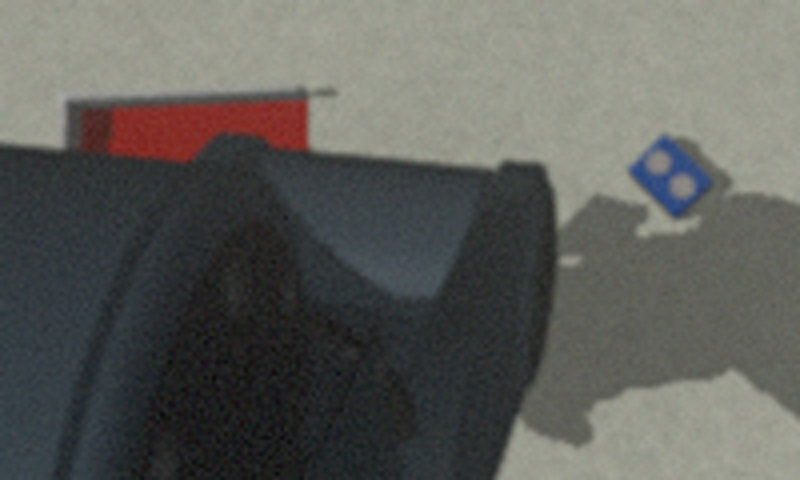

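The wrist view shows the relay turned and drifted left, at about (277,218) against the fingers at 321. The pan's left mouth corner is at (219,103). I'll locate these points and re-approach the relay from its other flank.

```bash
python3 -c "
from h import *
f='w2.png'
p=[px2w(f,*q,.02) for q in [(281,163),(330,228),(277,275),(222,212)]]
print(p,np.mean(p,0),[np.linalg.norm(p[i]-p[i-1]).round(4) for i in range(4)],[np.degrees(np.arctan2(*(p[i]-p[i-1])[1::-1])).round() for i in range(4)])
print(px2w(f,219,103,0),px2w(f,197,110,.025),px2w(f,565,0,0),px2w(f,321,253,.01))
g='t2.png'
for u,v,z in [(307,97,0),(305,95,.025),(66,97,.025),(78,102,.025)]: print(px2w(g,140+u/4,170+v/4,z))
"
```

```text
[array([0.4864, 0.1052, 0.02  ]), array([0.4972, 0.0752, 0.02  ]), array([0.4707, 0.0607, 0.02  ]), array([0.4586, 0.0929, 0.02  ])] [0.478225 0.0835   0.02    ] [np.float64(0.0304), np.float64(0.0319), np.float64(0.0302), np.float64(0.0344)] [np.float64(24.0), np.float64(-70.0), np.float64(-151.0), np.float64(111.0)]
[0.4663 0.1319 0.    ] [0.4653 0.1313 0.025 ] [0.6037 0.1324 0.    ] [0.4895 0.0607 0.01  ]
[0.6073 0.1339 0.    ]
[0.6031 0.1297 0.025 ]
[0.6055 0.2472 0.025 ]
[0.6028 0.2412 0.025 ]
```

Call:
{"method": "send_rows", "body": {
  "commands": "0 -0.5 0 0 0;0 -0.5 0 0 0;0 -1 0 0 0;0 -1 0 0 -1;0 0 0 0 -1;0 0 0 0 -1;0 0 0 0 -0.85;0 0 -1 0 0;0 0 -1 0 0;0 0 0 0 0"
}}

```text
t: 8.75
tcp_pos: [0.4237, -0.0085, 0.0244]
tool_rot: [0.709, 0.706, -0.002, -0.004]
force: [-0.9, -0.0, -0.3]
finger_gap: 0.001
gripper_force: 0.0
```

```bash
python3 -c "
from h import *
go(.43,.088,.024,90)"
```

```text
t 8.75 tcp [ 0.4237 -0.0085  0.0244] yaw 89.8 F [-0.9 -0.  -0.3] rows dx dy dz [4.83 0.31 0.02] spin -0.06
```

Call:
{"method": "send_rows", "body": {
  "commands": "0 0.8 0 0 0;0 1 0 0 0;0 1 0 0 0;0 1 0 0 0;0 0.7 0 0 0;0 0.33 0 0 0;0 0 0.3 0 0;0 0 0.3 0 0;0 0 0.3 0 0;0 0 0.3 0 0;0 0 0.3 0 0;0 0 0.3 0 0;0 0 0.3 0 0;0 0 0.3 0 0;0 0 0.3 0 0;0 0 0.3 0 0;0 0 0.3 0 0;0 0 0.3 0 0;0 0 0.2 0 0;0 0 0 0 0"
}}

```text
t: 10.42
tcp_pos: [0.5075, 0.0879, 0.0245]
tool_rot: [0.708, 0.707, 0.001, 0.001]
force: [-0.1, 0.2, -0.1]
finger_gap: 0.002
gripper_force: 0.0
```

```bash
python3 -c "
from h import *
go(.505,.088,.024,90)
snap('wrist','w3.png')"
```

```text
t 10.42 tcp [0.5075 0.0879 0.0245] yaw 89.9 F [-0.1  0.2 -0.1] rows dx dy dz [ 0.01 -0.12  0.02] spin -0.02
```

View pics/w3.png

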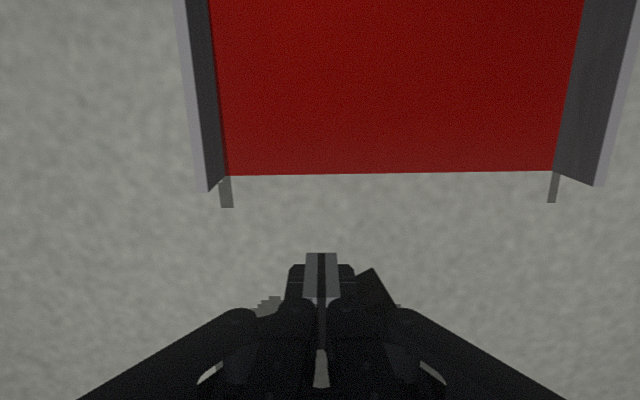

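The pan mouth is open ahead, spanning (228–553, 173). The relay is at the right of the fingers, mostly hidden, with its corner at (373,268). I'll move left, raise, step back and look again.

Call:
{"method": "send_rows", "body": {
  "commands": "0 0 -0.6 0 0;0 0 -0.6 0 0;0 0 0 -1 0;0 0 0 -1 0;0 -1 0 -1 0;0 -1 0 -1 0;0 -1 0 0 0;0 -1 0 0 0;0 -1 0 0 0;0 -1 0 0 0;0 -1 0 0 0;0 0 1 0 0;0 0 0 0 0"
}}

```text
t: 11.55
tcp_pos: [0.505, -0.0541, 0.1048]
tool_rot: [0.708, 0.706, 0.001, 0.003]
force: [1.1, -0.3, 0.2]
finger_gap: 0.001
gripper_force: 0.0
```

```bash
python3 -c "
from h import *
go(.505,.0,.024,90)
snap('wrist','w4.png')"
```

```text
t 11.55 tcp [ 0.505  -0.0541  0.1048] yaw 89.8 F [ 1.1 -0.3  0.2] rows dx dy dz [ 2.7  -0.    4.04] spin -0.06
```

View pics/w4.png

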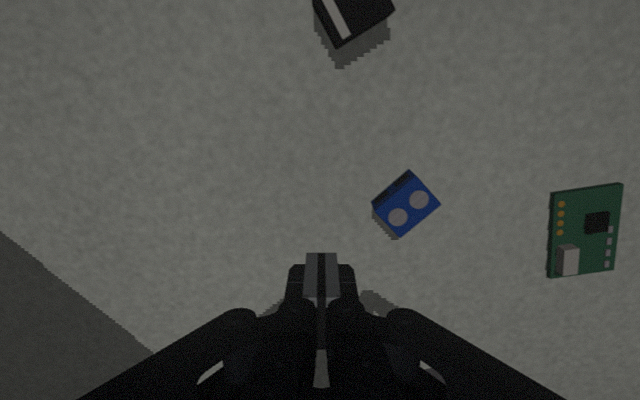

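The relay is at the top, around (355,15). Its long lower edge runs (337,48)→(395,10). The terminal is at (405,204) and the board lies far right, undisturbed.

```bash
python3 -c "
from h import *
f='w4.png'
a=px2w(f,337,48,.02);b=px2w(f,395,10,.02);d=(b-a)/np.linalg.norm(b-a);n=np.array([-d[1],d[0],0])
c=(a+b)/2+.014*n;print(a,b,np.linalg.norm(b-a),c,np.degrees(np.arctan2(d[1],d[0])))
q=[px2w(f,*p,.02) for p in [(409,169),(440,203),(401,239),(371,203)]];print(q,np.mean(q,0))
go(c[0],c[1]-.05,.024,90)"
```

```text
[0.5154 0.0448 0.02  ] [0.5458 0.0632 0.02  ] 0.03553477170322049 [0.52335076 0.065977   0.02      ] 31.184974658738412
[array([ 0.5597, -0.023 ,  0.02  ]), array([ 0.5807, -0.0449,  0.02  ]), array([ 0.5579, -0.0694,  0.02  ]), array([ 0.5375, -0.0446,  0.02  ])] [ 0.55895  -0.045475  0.02    ]
t 11.6 tcp [ 0.503  -0.0529  0.1046] yaw 89.9 F [-0.2  0.5 -0.6] rows dx dy dz [3.44 1.02 4.03] spin -0.04
```

Call:
{"method": "send_rows", "body": {
  "commands": "0 1 0.5 0 0;0 1 0.5 0 0;0 1 0 0 0;0 0.15 0 0 0;0 0 0 1 0;0 0 0 1 0;0 0 0 1 0;0 0 0 0.7 0;0 0 0 0.33 0;0 0 0 0 0;0 0.4 0 0 0;0 0.4 0 0 0;0 0.4 0 0 0;0 0.4 0 0 0;0 0.4 0 0 0;0 0.4 0 0 0;0 0.4 0 0 0;0 0.4 0 0 0;0 0.2 0 0 0;0 0 0 0 0"
}}

```text
t: 13.27
tcp_pos: [0.5218, 0.08, 0.0238]
tool_rot: [0.707, 0.707, 0.0, -0.0]
force: [0.2, -0.2, -0.3]
finger_gap: -0.001
gripper_force: 0.0
```

```bash
python3 -c "
from h import *
go(.523,.19,.024,90)
snap('wrist','w5.png')"
```

```text
t 13.27 tcp [0.5218 0.08   0.0238] yaw 90.0 F [ 0.2 -0.2 -0.3] rows dx dy dz [ 5.5   0.06 -0.01] spin -0.0
```

View pics/w5.png

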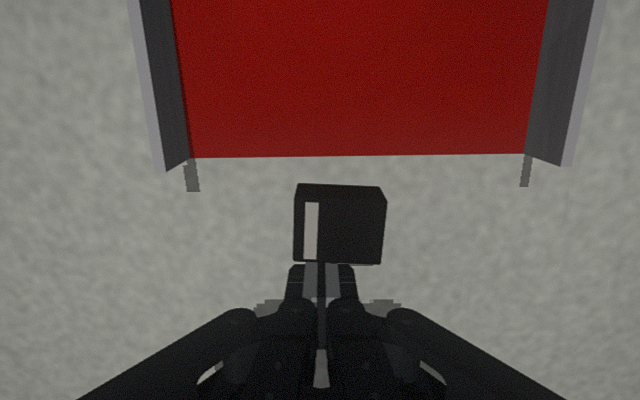

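The relay is flush and aligned, but its middle (341) sits about 8 mm right of the fingers (321). I'll shift right, push it in, then back out.

Call:
{"method": "send_rows", "body": {
  "commands": "0 -0.4 0 0 0;0 0 0.4 0 0;0 0 0 0 0;0 0.4 0 0 0;0 0.4 0 0 0;0 0.4 0 0 0;0 0.4 0 0 0;0 0.5 0 0 0;0 0.5 0 0 0;0 0.5 0 0 0;0 0.5 0 0 0;0 0.5 0 0 0;0 0.5 0 0 0;0 0.5 0 0 0;0 0.4 0 0 0;0 0.3 0 0 0;0 0.1 0 0 0;0 0 0 0 0"
}}

```text
t: 14.82
tcp_pos: [0.5301, 0.1894, 0.0238]
tool_rot: [0.707, 0.707, 0.0, 0.0]
force: [-0.2, -1.3, -0.4]
finger_gap: -0.001
gripper_force: 0.0
```

Call:
{"method": "send_rows", "body": {
  "commands": "0 -0.5 0 0 0;0 -1 0 0 0;0 -1 0 0 0;0 -1 0 -0.5 0;0 -1 0 -1 0;0 -1 0 -1 0;0 -1 0 -1 0;0 -1 0 -1 0;0 -1 0 -0.5 0;0 0 0 0 0"
}}

```text
t: 15.65
tcp_pos: [0.5317, 0.0144, 0.1263]
tool_rot: [0.709, 0.705, 0.001, 0.003]
force: [0.8, 0.1, -1.1]
finger_gap: -0.002
gripper_force: 0.0
```

```bash
python3 -c "
from h import *
go(.559,-.1,.024,90)
snap('wrist','w6.png')"
```

```text
t 15.65 tcp [0.5317 0.0144 0.1263] yaw 89.6 F [ 0.8  0.1 -1.1] rows dx dy dz [-5.72  1.37  5.11] spin -0.09
```

View pics/w6.png

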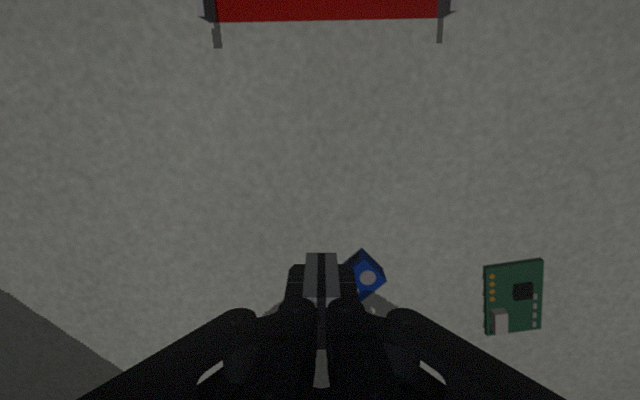

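The relay went into the pan and is now out of view. The pan mouth is at the top (215–440, 20), the terminal at (365,277) and the board at (513,297), undisturbed. One picture remains, so I'll measure by colour code from here. Terminal next.

Call:
{"method": "send_rows", "body": {
  "commands": "0 -1 0.5 0 -0.1;0 -1 0.5 0 0;0 -1 0 0 0;0 -1 0 0 0;0 -1 0 0 0;0 -1 0 0 0;0 -1 0 0 0;0 -0.2 0 0 0;0 0 0 1 0;0 0 0 1 0;0 0 0 1 0;0 0 0 1 0;0 0 0 0.7 0;0 0 0 0.4 0;0 0 0 0 0"
}}

```text
t: 16.95
tcp_pos: [0.5493, -0.1237, 0.0201]
tool_rot: [0.705, 0.709, -0.001, -0.002]
force: [-0.3, -0.2, 0.7]
finger_gap: -0.003
gripper_force: 0.0
```

Call:
{"method": "send_rows", "body": {
  "commands": "0 0.5 0 0 0;0 0.5 0 0 0;0 0.5 0 0 0;0 0.4 0 0 0;0 0.4 0 0 0;0 0.4 0 0 0;0 0.4 0 0 0;0 0.4 0 0 0;0 0.4 0 0 0;0 0.4 0 0 0;0 0.4 0 0 0;0 0.4 0 0 0;0 0.3 0 0 0;0 0.2 0 0 0;0 0 0 0 0"
}}

```text
t: 18.2
tcp_pos: [0.5497, -0.0121, 0.0218]
tool_rot: [0.705, 0.709, -0.0, -0.0]
force: [-0.4, -0.5, 0.0]
finger_gap: -0.005
gripper_force: 0.0
```

```bash
cat >> h.py <<'E'
def blob(cam,f,lo,hi,z=.02):
    snap(cam,f); im=cv2.medianBlur(cv2.imread('pics/'+f),5); m=cv2.inRange(cv2.cvtColor(im,cv2.COLOR_BGR2HSV),lo,hi)
    m=cv2.morphologyEx(m,cv2.MORPH_CLOSE,np.ones((9,9)))
    cs=[c for c in cv2.findContours(m,cv2.RETR_EXTERNAL,cv2.CHAIN_APPROX_SIMPLE)[0] if cv2.contourArea(c)>60]
    for c in cs:
        b=cv2.boxPoints(cv2.minAreaRect(c)); w=np.array([px2w(f,*q,z) for q in b])[:,:2]; e=w[1]-w[0]; g=w[2]-w[1]
        print('blob px',b.mean(0).round(),'world',w.mean(0).round(4),'size',np.linalg.norm(e).round(4),np.linalg.norm(g).round(4),'ang',np.degrees(np.arctan2(e[1],e[0])).round(),'y',w[:,1].min(),w[:,1].max(),'x',w[:,0].min(),w[:,0].max())
BLUE=((100,110,90),(130,255,255)); YEL=((18,120,90),(35,255,255))
E
python3 -c "
from h import *
go(.552,-.02,.024,90)
blob('wrist','w7.png',*BLUE)
blob('wrist','w7.png',(100,110,20),(130,255,255))"
```

```text
t 18.2 tcp [ 0.5497 -0.0121  0.0218] yaw 90.4 F [-0.4 -0.5  0. ] rows dx dy dz [-0.39  0.12 -0.11] spin 0.09
blob px [389. 240.] world [0.5769 0.0102] size 0.032 0.0347 ang 86.0 y -0.0079 0.028 x 0.5579 0.595
```

The fingers caught its left end. The block is now at about (.577,.010), nearly square to the pan. I'll re-centre behind it and push at about 94°.

Call:
{"method": "send_rows", "body": {
  "commands": "0 -0.5 0 0 0;0 -1 0 0 -0.9;0 -0.3 1 0 0;0 0 0.5 0 0;0 0 0 0 0"
}}

```text
t: 18.72
tcp_pos: [0.5836, -0.0494, 0.0222]
tool_rot: [0.683, 0.73, 0.001, 0.002]
force: [0.2, -0.2, 0.6]
finger_gap: 0.002
gripper_force: 0.0
```

```bash
python3 -c "
from h import *
go(.579,-.045,.023,94)
blob('wrist','w8.png',(100,110,20),(130,255,255))
im=cv2.cvtColor(cv2.imread('pics/w8.png'),cv2.COLOR_BGR2HSV); print(im[150:300:12,320:420:12].tolist()[5])"
```

```text
t 18.72 tcp [ 0.5836 -0.0494  0.0222] yaw 93.8 F [ 0.2 -0.2  0.6] rows dx dy dz [ 0.24 -0.22 -0.04] spin -0.05
blob px [311. 148.] world [0.5768 0.0088] size 0.027 0.0328 ang 83.0 y -0.0062 0.0235 x 0.5582 0.5943
[[41, 20, 103], [30, 7, 108], [34, 16, 109], [45, 14, 110], [36, 12, 107], [47, 17, 107], [24, 12, 106], [21, 16, 113], [43, 16, 112]]
```

Call:
{"method": "send_rows", "body": {
  "commands": "0 0.4 -0.2 0 0;0 0.4 0 0 0;0 0.4 0 0 0;0 0.4 0 0 0;0 0.4 0 0 0;0 0.4 0 0 0;0 0.4 0 0 0;0 0.4 0 0 0;0 0.4 0 0 0;0 0.4 0 0 0;0 0.4 0 0 0;0 0.4 0 0 0;0 0.2 0 0 0;0 0 0 0 0"
}}

```text
t: 19.93
tcp_pos: [0.5693, 0.0535, 0.0218]
tool_rot: [0.682, 0.731, -0.0, -0.0]
force: [-0.8, -0.0, 0.3]
finger_gap: -0.004
gripper_force: 0.0
```

```bash
python3 -c "
from h import *
go(.57,.154,.023,94)
blob('wrist','w9.png',(100,110,20),(130,255,255))"
```

```text
t 19.93 tcp [0.5693 0.0535 0.0218] yaw 94.0 F [-0.8 -0.   0.3] rows dx dy dz [ 5.01  0.39 -0.06] spin -0.01
blob px [330. 229.] world [0.5716 0.081 ] size 0.0328 0.0318 ang 4.0 y 0.0639 0.0979 x 0.554 0.5904
```

Call:
{"method": "send_rows", "body": {
  "commands": "0 0.3 0.04 0 0;0 0.4 0.04 0 0;0 0.4 0.04 0 0;0 0.4 0.04 0 0;0 0.4 0.04 0 0;0 0.4 0.04 0 0;0 0.4 0.04 0 0;0 0.4 0.04 0 0;0 0.4 0.04 0 0;0 0.4 0.04 0 0;0 0.4 0 0 0;0 0.4 0 0 0;0 0.3 0 0 0;0 0 0 0 0"
}}

```text
t: 21.15
tcp_pos: [0.5705, 0.1541, 0.0218]
tool_rot: [0.682, 0.731, 0.0, -0.0]
force: [-0.1, -1.1, 0.1]
finger_gap: -0.001
gripper_force: 0.0
```

```bash
python3 -c "
from h import *
go(.57,.154,.023,94)
blob('wrist','w10.png',(100,110,20),(130,255,255))"
```

```text
t 21.15 tcp [0.5705 0.1541 0.0218] yaw 94.0 F [-0.1 -1.1  0.1] rows dx dy dz [-0.   -0.02 -0.06] spin -0.01
blob px [329. 229.] world [0.5723 0.1815] size 0.0328 0.0319 ang 4.0 y 0.1644 0.1985 x 0.5548 0.5911
```

The terminal is on the floor at (.572,.18). I'll retreat to the capacitor.

Call:
{"method": "send_rows", "body": {
  "commands": "0 -0.5 0 0 0;0 -1 0 0 0;0 -1 0 -0.5 0;0 -1 0 -1 1;0 -1 0 -1 1;0 -1 0 -1 0.25;0 -1 -0.5 -0.5 0;0 -1 -1 0 0;0 -1 -1 0 0;0 -1 -1 0 0;0 -1 -1 0 0;0 -1 -0.5 0 0;0 -1 0 0 0;0 -1 0 0 0;0 -1 0 0 0;0 -1 0 0 0;0 -1 0 0 0;0 0 0 0 0"
}}

```text
t: 22.7
tcp_pos: [0.4555, -0.172, 0.1021]
tool_rot: [0.739, 0.673, 0.0, 0.002]
force: [-0.2, -0.1, -0.1]
finger_gap: 0.003
gripper_force: 0.0
```

```bash
python3 -c "
from h import *
blob('wrist','w11.png',*YEL)
blob('top','t11.png',*YEL)
blob('top','t11.png',(100,110,20),(130,255,255))
go(.445,-.285,.023,85)"
```

```text
blob px [543. 258.] world [ 0.5978 -0.2132] size 0.0291 0.0279 ang 26.0 y -0.2325 -0.1943 x 0.5782 0.6176
blob px [391. 193.] world [ 0.597  -0.2138] size 0.0264 0.029 ang -29.0 y -0.2329 -0.1948 x 0.5785 0.6156
t 22.85 tcp [ 0.4542 -0.1674  0.1018] yaw 84.8 F [-0.6  0.9  0.5] rows dx dy dz [-5.9   0.06  3.94] spin -0.05
```

Call:
{"method": "send_rows", "body": {
  "commands": "0 -1 0 0 0;0 -1 0 0 0;0 -1 0 0 0;0 -1 0 0 0;0 -1 0 0 0;0 -0.9 0 0 0;0 0 0 0 0;0 0 0 0 0"
}}

```text
t: 23.52
tcp_pos: [0.4442, -0.2843, 0.1017]
tool_rot: [0.738, 0.675, 0.0, -0.0]
force: [0.6, -0.1, -0.4]
finger_gap: -0.001
gripper_force: 0.0
```

```bash
python3 -c "
from h import *
blob('wrist','w12.png',*YEL)
go(.446,-.285,.023,85)"
```

```text
blob px [323. 113.] world [ 0.4518 -0.2201] size 0.0233 0.0315 ang 8.0 y -0.2375 -0.2028 x 0.4377 0.4664
blob px [588.  72.] world [ 0.5985 -0.2111] size 0.0326 0.0303 ang -5.0 y -0.2276 -0.1947 x 0.5801 0.6177
t 23.57 tcp [ 0.4439 -0.2833  0.1016] yaw 84.9 F [ 0.1  0.1 -0.5] rows dx dy dz [-0.07  0.11  3.93] spin -0.02
```

Call:
{"method": "send_rows", "body": {
  "commands": "0 0 0 1 0;0 0 0 1 0;0 0 0 1 0;0 0 0 0.6 0;0 0 0 0.3 0;0 0 0 0 0;0 0.4 0 0 0;0 0.4 0 0 0;0 0.4 0 0 0;0 0.4 0 0 0;0 0.4 0 0 0;0 0.4 0 0 0;0 0.4 0 0 0;0 0.4 0 0 0;0 0.4 0 0 0;0 0.4 0 0 0;0 0.4 0 0 0;0 0.4 0 0 0;0 0.2 0 0 0;0 0 0 0 0"
}}

```text
t: 25.23
tcp_pos: [0.453, -0.1839, 0.0238]
tool_rot: [0.737, 0.675, -0.0, -0.001]
force: [-0.1, 0.5, 0.2]
finger_gap: -0.005
gripper_force: 0.0
```

```bash
python3 -c "
from h import *
blob('wrist','w13.png',*YEL)
go(.446,-.18,.023,85)"
```

```text
blob px [334. 225.] world [ 0.461  -0.1564] size 0.023 0.0312 ang -5.0 y -0.173 -0.1398 x 0.4475 0.4736
t 25.28 tcp [ 0.4533 -0.1846  0.0238] yaw 85.0 F [-0.   0.6  0.4] rows dx dy dz [ 0.2  -0.38  0.04] spin -0.01
```

Call:
{"method": "send_rows", "body": {
  "commands": "0 -0.4 0 0 0;0 0 0.25 0 0.75;0 0 0 0 0;0 0.4 0 0 0;0 0.4 0 0 0;0 0.4 0 0 0;0 0.4 0 0 0;0 0.4 0 0 0;0 0.4 0 0 0;0 0.4 0 0 0;0 0.4 0 0 0;0 0.4 0 0 0;0 0.4 0 0 0;0 0.4 0 0 0;0 0.4 0 0 0;0 0.4 0 0 0;0 0.2 0 0 0;0 0 0 0 0"
}}

```text
t: 26.78
tcp_pos: [0.4727, -0.0856, 0.0238]
tool_rot: [0.755, 0.656, -0.0, -0.0]
force: [0.4, -0.3, 0.3]
finger_gap: 0.001
gripper_force: 0.0
```

```bash
python3 -c "
from h import *
blob('wrist','w14.png',*YEL)
go(.5,.145,.023,82)"
```

```text
blob px [314. 226.] world [ 0.4746 -0.0577] size 0.0229 0.0317 ang -8.0 y -0.0751 -0.0404 x 0.4601 0.4883
t 26.83 tcp [ 0.4728 -0.0862  0.0238] yaw 82.0 F [ 0.4 -0.  -0.3] rows dx dy dz [11.64 -0.26  0.04] spin -0.01
```

Call:
{"method": "send_rows", "body": {
  "commands": "0 -0.3 0 0 0;0 0 -0.12 0 0;0 0.4 0 0 0;0 0.4 0 0 0;0 0.4 0 0 0;0 0.4 0 0 0;0 0.4 0 0 0;0 0.4 0 0 0;0 0.4 0 0 0;0 0.4 0 0 0;0 0.4 0 0 0;0 0.4 0 0 0;0 0.4 0 0 0;0 0.4 0 0 0;0 0.4 0 0 0;0 0.4 0 0 0;0 0.4 0 0 0;0 0.2 0 0 0;0 0 0 0 0"
}}

```text
t: 28.42
tcp_pos: [0.4871, 0.0315, 0.0238]
tool_rot: [0.755, 0.656, 0.0, -0.0]
force: [-0.1, -0.2, -0.1]
finger_gap: 0.004
gripper_force: 0.0
```

```bash
python3 -c "
from h import *
blob('wrist','w15.png',*YEL)
go(.5,.145,.023,82)"
```

```text
blob px [320. 224.] world [0.491  0.0595] size 0.0316 0.0229 ang 80.0 y 0.0421 0.0768 x 0.4766 0.5046
t 28.47 tcp [0.4871 0.031  0.0238] yaw 82.0 F [-0.1  0.4 -0.4] rows dx dy dz [ 5.74 -0.15  0.04] spin -0.01
```

Centred. Push it into the pan.

Call:
{"method": "send_rows", "body": {
  "commands": "0 0.4 0 0 0;0 0.4 0 0 0;0 0.4 0 0 0;0 0.4 0 0 0;0 0.4 0 0 0;0 0.4 0 0 0;0 0.4 0 0 0;0 0.4 0 0 0;0 0.4 0 0 0;0 0.4 0 0 0;0 0.4 0 0 0;0 0.4 0 0 0;0 0.4 0 0 0;0 0.4 0 0 0;0 0.2 0 0 0;0 0 0 0 0"
}}

```text
t: 29.8
tcp_pos: [0.5035, 0.1463, 0.0238]
tool_rot: [0.755, 0.656, 0.0, 0.0]
force: [0.1, -0.6, 0.4]
finger_gap: 0.003
gripper_force: 0.0
```

Call:
{"method": "send_rows", "body": {
  "commands": "0 -0.5 0 0 0;0 -1 0 0 0;0 -1 0 0 0;0 -1 0 -0.5 0;0 -1 0 -1 0;0 -1 0 -1 0;0 -1 0 -1 0;0 -1 0 -1 0;0 -1 0 -1 0;0 -1 0 -1 0;0 -1 0 0 0;0 -1 0 0 0;0 -1 0 0 0;0 -1 0 0 0;0 -1 0 0 0;0 -1 0 0 0;0 -1 0 0 0;0 -1 0 0 0;0 -1 0 0 0;0 0 0 0 0"
}}

```text
t: 31.47
tcp_pos: [0.4508, -0.2254, 0.1539]
tool_rot: [0.757, 0.654, -0.0, 0.002]
force: [0.7, -1.0, 0.3]
finger_gap: 0.003
gripper_force: 0.0
```

Call:
{"method": "send_rows", "body": {
  "commands": "0 -1 0 0 0;0 -1 0 0 0;0 -1 0 0 0;0 -1 0 0 0;0 -1 0 0 0;0 -1 0 0 0;0 -1 0 0 0;0 -1 0 0 0;0 0 0 0 0"
}}

```text
t: 32.22
tcp_pos: [0.4281, -0.3833, 0.1539]
tool_rot: [0.756, 0.654, -0.001, 0.002]
force: [0.2, -0.9, -0.5]
finger_gap: -0.004
gripper_force: 0.0
```

```bash
python3 -c "
from h import *
s=snap('top','t16.png')
a=s['pixels'][130:290,140:340,::-1]; cv2.imwrite('pics/t16c.png',cv2.resize(a,None,fx=3.7,fy=3.7,interpolation=cv2.INTER_CUBIC))
blob('top','t17.png',*YEL);blob('top','t17.png',(100,110,20),(130,255,255))"
```

```text
blob px [194. 244.] world [0.5063 0.1737] size 0.0244 0.0333 ang -5.0 y 0.1561 0.1912 x 0.4919 0.5207
blob px [391. 193.] world [ 0.5955 -0.2143] size 0.0273 0.0279 ang -47.0 y -0.2335 -0.195 x 0.5759 0.6152
blob px [192. 211.] world [0.571 0.178] size 0.0236 0.0279 ang -92.0 y 0.166 0.1901 x 0.5567 0.5853
```

View pics/t16c.png

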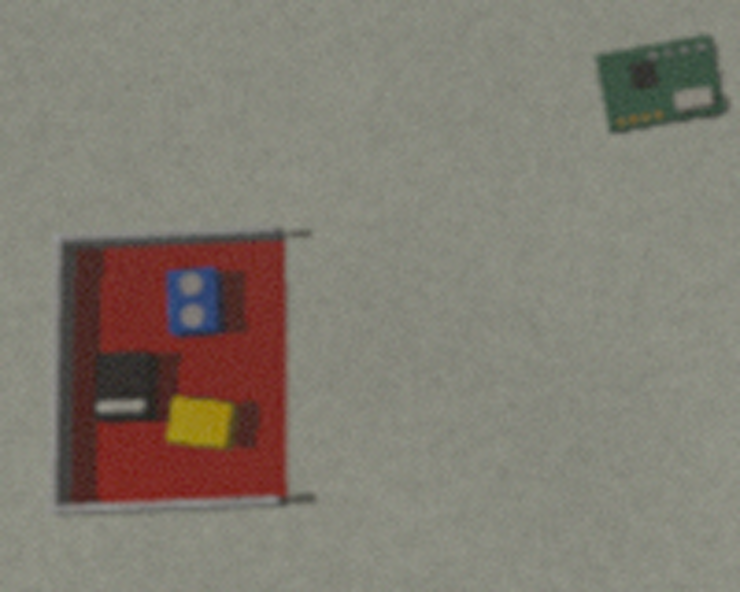

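The crop shows the relay (127,387), terminal (193,302) and capacitor (200,422) all wholly on the red floor. The board (660,83) and the tin haven't moved, and the arm is clear.

```bash
python3 -c "
from station import sign_off; print(sign_off())"
```

```text
the job is handed in; nothing more can be done
None
```

The relay, capacitor and terminal block all lie wholly on the scrap pan's red floor, pushed there with closed fingertips. The tin and the board stayed where they were; I kept the arm well clear of the flux jar but did not re-check it at the end. The job was handed in at about 32 s.

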